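# Centre the tin on the shock-mounted scale pan and weigh it

### The arm

A 6-joint arm with a two-finger parallel gripper is mounted at the origin on the work surface. World frame = base frame: x ahead of the robot, y to its left, z up, the work surface at z = 0. Lengths are in m, angles in rad, forces in N, time in s.
With the tool pointing down it reaches from about 0.325 to 0.925 m from the base axis. Payload 3.1 kg.
Tool frame: the origin (TCP) lies on the mounting face of the last link; the fingertips stand 173 mm ahead of it and the grasp point (between the pads) lies 155 mm ahead of it (r.tip_extent is the distance from the TCP to the fingertips, in m); z points along the fingers, y is the line along which they close (so a half turn about z gives the same grasp; the last joint's range is limited). The gripper opens to 85 mm and grips with 20 to 120 N. Pads are 22 mm wide; open, the fingers measure 114 mm over their backs; the gripper's body (76 mm by 85 mm) begins 54 mm behind the grasp point. The pads swing forward as they close: fully open they stand 13 mm farther back than shut.
Start: joints at [1.165, 0.217, 1.613, -0, 1.311, -0.112], TCP at [0.181, 0.598, 0.405] pointing down, gripper open.
Joint ranges: [-2.75, 2.75], [-0.78, 2.1], [0.31, 2.55], [-1.13, 4.27], [0.13, 2.63], [-2.58, 2.58]. Speed limits (rad/s): [2.79, 2.79, 3.14, 3.14, 3.14, 3.14].

### API

Orientations are given as [roll, pitch, yaw] about the fixed x, y, z axes, in that order (R = Rz(yaw) Ry(pitch) Rx(roll)).
In Python, from station import r gives the robot as it stands.
- The arm moves only by the shell command python3 -m inch 'ROWS'. ROWS is JSON, one flat list of numbers, 7 for each row, row after row: the turn, a rotation vector about the tool's x, y, z in rad, then the shift along the tool's x, y, z in m, then the closure, from -1 (fully open) to 1 (shut), so that 0 is half open. A call has 1 to 8 rows; each row is the pose to reach, as a shift and turn from the pose commanded when the call began, along the tool's axes at that moment; what a row does not reach only later rows make up. A row lasts 1/8 s, in which the tool goes at most 62.5 mm and 10.7 degrees, less where a joint would pass 70% of its speed; a pose out of reach is approached as far as the arm can. A call with a gripper value outside its range is refused whole. The fingers move at their own pace and stop on an object; the grip force is fixed at half the most. Time passes only in rows, so rows that repeat a pose let the fingers close. It gives the time, the measured TCP pose, the force, the opening and the grip force at its end, in the units of the state.
- r.observe(): the state, without advancing time (a new reading comes with each control period).
- r.read_camera(name): name is "scene" or "top" or "wrist"; returns the picture (384x512x3 uint8, blue, green, red); there is no depth.
- r.get_calibration(name): a dict with "fx", "fy", "cx", "cy" (pixels), "k1" (the pictures are not rectified: a ray, as slopes to the right and down, at radius r is drawn at 1 + k1 r^2 times it, then the intrinsics apply), "R" (3x3) and "t" (3): a world point X has camera coordinates R X + t. Camera axes: x right, y down, z forward; pixel columns grow to the right and rows downward; lengths in m; the calibration is good to about 2 mm. A picture is of the moment at which its call begins: read the wrist's pose just before it. get_calibration takes no time and is no camera call; for the wrist camera it gives the pose at the moment of the call.
- r.finish_job(): hands the job in; it is judged then, once.
Trained networks look in the newest picture that a camera, given by its name, has taken for a name from the list of things; names that differ only in an ending like _2 or _b are one class to them, and where a whole thing is asked for, a point or a joint stands for the part that bears it (a point fixed in the world has none). Each returns a list of dicts, best first, with "score" (0 to 1); they miss things now and then, are a little off and sometimes report something else, mostly with a low value. They report only what shows in the picture. A call takes as long as a camera call. They do not tell look-alikes from the thing itself.
- r.search_frame(target, camera): "pixel" ([column, row] in pixels, amid what is visible of it).
- r.landmark_of(target, camera): "pixel" ([column, row] in pixels: a listed point, or the origin of a listed thing).
The state is a dict: "clock": time; "joint_positions": joint angles; "qvel": joint speeds; "joint_efforts": joint torques, N m; "tool_pos": TCP position; "tool_rot": TCP orientation; "force": force on the tool from outside, world axes, zero at the start; "moment": the same for the moment, N m; "finger_gap": opening from 0.0 (shut) to 1.0 (fully open); "grip_force": force on a finger pad.
Only numpy, scipy, OpenCV 4.12 (cv2) and the standard library are available. Lean on these libraries where they do the work, as an engineer would, in place of code of your own. Each camera call takes 0.05 s, during which the arm holds its last target. There are 200 camera calls.

### The job

Slide the flat round tin from the scale's loading ledge onto the small round pan, gently and without lifting or tipping it, and centre it there so that when you let go no part of its edge overhangs the pan; the pan sits on soft springs and gives way sideways while you push, then springs back. With the tin left standing free on the pan, press the terminal's key right down and let it go again. Leave the other tools on the table alone.

Things in the scene. Friction and masses are not known exactly. Their poses are not given: they have to be found in the camera images.
- tin_center (a point): centre (half-way up) of the flat round steel screw-lid tin, 100 mm diameter, 34 mm high, about 0.5 kg (0.42 to 0.65), smooth all round and too wide to grasp; it starts lying flat on the loading ledge; z up
- pan_rest (a point): where the centre of the pan's top is when nothing pushes it, 48.5 mm above the table (fixed to the scale, same axes). The pan, an aluminium disc of 112 mm diameter, yields sideways on springs, 1 mm per 0.3 N in every direction, stops at 30 mm, springs back when let go; vertically rigid. A tin pushed along it drags it by friction, some 3 to 7 N, different each time
- scale: the fixed bench scale, origin on the table under the pan's rest centre; z up, -y points from the pan to the ledge. Under the pan a round foot of 160 mm diameter, 14 mm high; apart from the ledge the pan is open all round, and nothing rises above the pan and ledge
- key_top (a point): centre of the top face of the white round key (28 mm diameter) on the scale's terminal, a low grey box 100 x 110 mm and 36 mm high beside the scale; the key goes straight down
- key (a joint): travel of the key in m: 0 up, 0.006 fully down; springs back, fully down takes about 5 N
- socket: bystander: white insulated socket standing on the table, 52 mm wide at its foot, 70 mm high, origin at its foot
- driver: bystander: screwdriver with red handle lying on the table, origin under its middle
- case: bystander: red tool case 170 x 220 mm, 65 mm high over the sockets laid on it, origin under its centre
- ledge_top (a point): centre of the loading ledge's flat top, 50 mm above the table, 1.5 mm above the pan; the ledge measures 160 mm (scale's x) by 170 mm (y), this point lies 171 mm from the pan's rest centre, and the gap from ledge to resting pan is 30 mm, which the tin bridges as it slides over
Things that resemble listed ones, but are neither listed nor needed, are in the scene too. Of the things like the part that bears key_top, leave any that is green; of the rest the smaller one is meant.

How it is judged:
On the way, in this order (a step that is already met when the one before it is completed fails the run):
1. the tin stands free on the pan, untouched by the robot, centred within 6 mm of the pan's rest centre (no overhang) (horizontal distance between tin_center and pan_rest below 0.006 m and contact force between each of the arm, the fingers and tin below 0.05 N and linear speed of tin below 0.01 m/s), for 0.3 s.
2. the key is pressed right down (beyond 4.5 mm) with the tin still centred (value of joint key above 0.0045 m and horizontal distance between tin_center and pan_rest below 0.006 m), for 0.1 s.
At the end, for the whole second after the job is handed in: the tin lies flat and at rest on the pan, its centre within 6 mm of the pan's rest centre so that no edge overhangs, and the key is up again (horizontal distance between tin_center and pan_rest below 0.006 m and z of tin_center in the frame of pan_rest between 0.014 and 0.02 m and angle between tin_center's own z axis and vertical below 0.05 rad and linear speed of tin below 0.01 m/s and value of joint key below 0.002 m); the robot touches nothing.
It fails at once if the tin is lifted (more than 12 mm above the ledge) (z of tin_center in the frame of pan_rest above 0.031 m).
It fails at once if the tin is tipped (more than 0.25 rad) or falls off (angle between tin_center's own z axis and vertical above 0.25 rad or z of tin_center in the frame of pan_rest below 0 m).
It fails at once if the tin is pushed hard (more than 15 N) (contact force between the fingers and tin above 15 N).
It fails at once if the tin presses on the scale with more than 22 N (contact force between tin and scale above 22 N).
It fails at once if a bystander is moved more than 30 mm (distance of any of socket, driver, case from where it was at the start of the episode above 0.03 m).
It also fails if it takes over 72 s, if anything falls off the work surface, if the arm or the gripper's body presses on something with over 40 N, if the wrist force passes 120 N, or if a joint passes its speed limit or range.

## Working session

There is one attempt and no reset: what is moved stays moved. The work goes in short steps, Python scripts to look and compute and a shell command to move; the robot and the scene stay as the last step left them, time stands still between calls to the robot, and variables do not carry over. Pictures are saved under pics/ and viewed, at most 13 in all, crops included, and the job is handed in when it is done.

```bash
ls; mkdir -p pics
cat > h.py <<'E'
import numpy as np, cv2
from station import r
def ray(cam,px,C=None):
    c=C or r.get_calibration(cam)
    K=np.array([[c['fx'],0,c['cx']],[0,c['fy'],c['cy']],[0,0,1.]])
    u=cv2.undistortPoints(np.array([[px]],float),K,np.array([c['k1'],0,0,0,0.]))[0,0]
    R=np.array(c['R']);t=np.array(c['t'])
    return -R.T@t, R.T@np.array([u[0],u[1],1])
def at(cam,px,z):
    o,d=ray(cam,px); return o+d*(z-o[2])/d[2]
E
python3 - <<'E'
from h import *
for c in("scene","top"):
    cv2.imwrite(f"pics/{c}0.png",r.read_camera(c))
    for n,z in(("tin_center",.067),("pan_rest",.0485),("scale",0),("key_top",.042),("ledge_top",.05),("socket",0),("driver",0),("case",0)):
        for d in r.landmark_of(n,c)[:4]: print(c,n,np.round(d['pixel']),round(d['score'],2),np.round(at(c,d['pixel'],z),4))
print(r.observe()['clock'],r.observe()['tool_rot'],r.observe()['force'])
E
```

```text
pics
scene tin_center [234. 205.] 0.74 [ 0.4753 -0.0934  0.067 ]
scene pan_rest [295. 182.] 0.85 [0.5244 0.1116 0.0485]
scene scale [294. 203.] 0.96 [0.5504 0.0815 0.    ]
scene scale [294. 186.] 0.75 [0.5011 0.1406 0.    ]
scene scale [243. 206.] 0.24 [ 0.4469 -0.0326  0.    ]
scene key_top [311. 138.] 0.63 [0.4152 0.3364 0.042 ]
scene key_top [151. 271.] 0.62 [ 0.4756 -0.3807  0.042 ]
scene key_top [248. 148.] 0.54 [0.2928 0.1446 0.042 ]
scene ledge_top [243. 209.] 0.88 [ 0.4937 -0.0771  0.05  ]
scene socket [150. 273.] 0.95 [ 0.4456 -0.3728  0.    ]
scene driver [369. 207.] 0.6 [0.7286 0.2172 0.    ]
scene case [193. 319.] 0.75 [ 0.6309 -0.3812  0.    ]
top tin_center [286. 189.] 0.76 [ 0.4952 -0.0947  0.067 ]
top pan_rest [219. 181.] 0.61 [0.5248 0.0948 0.0485]
top scale [221. 182.] 0.73 [ 0.5335  0.0941 -0.    ]
top key_top [209. 261.] 0.64 [0.298  0.1252 0.042 ]
top key_top [134. 290.] 0.51 [0.2188 0.3375 0.042 ]
top key_top [131. 213.] 0.47 [0.4354 0.3514 0.042 ]
top ledge_top [277. 194.] 0.6 [ 0.4836 -0.0694  0.05  ]
top socket [381. 204.] 0.65 [ 0.4582 -0.3777  0.    ]
top driver [179. 124.] 0.88 [0.7184 0.2228 0.    ]
top case [381. 151.] 0.62 [ 0.6213 -0.3888  0.    ]
0.9 [3.14154994e+00 3.02034107e-05 2.84781038e+00] [-0.1687662   0.26554155 -0.09287718]
```

View pics/scene0.png

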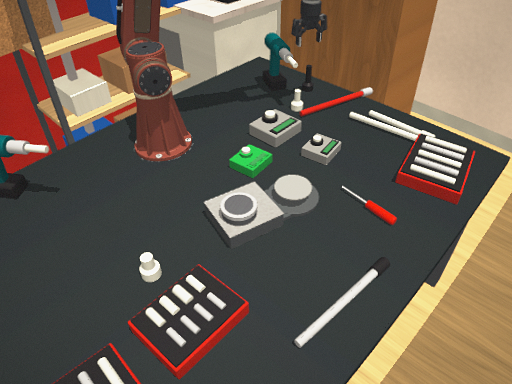

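View pics/top0.png

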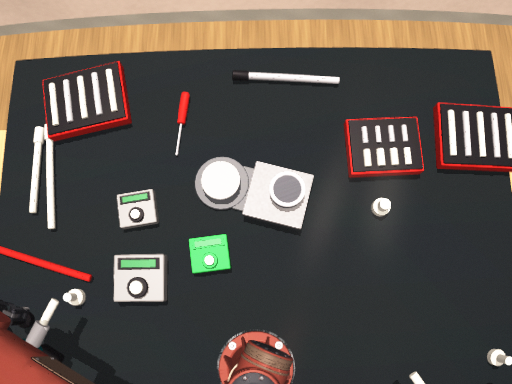

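```bash
cat >> h.py <<'E'
from scipy.spatial.transform import Rotation as Ro
def pose():
    s=r.observe(); return np.array(s['tool_pos']),Ro.from_euler('xyz',s['tool_rot'])
def go(target,yaw):
    p,R=pose(); 
    return np.round(R.inv().apply(np.array(target)-p),4), np.round((R.inv()*Ro.from_euler('xyz',[np.pi,0,yaw])).as_rotvec(),4)
E
python3 - <<'E'
from h import *
print(r.tip_extent)
p,R=pose();o,d=ray("wrist",[256,192]);print(R.inv().apply(o-p),R.inv().apply(d),r.get_calibration("wrist")['fx'])
print(go([.48,0.0,.42],1.42))
E
```

```text
0.1734
[ 6.72616932e-02 -8.85803077e-05  3.00729673e-02] [-0.27194008  0.01089563  0.96237385] 312.48075197919746
(array([-0.4595, -0.486 , -0.0153]), array([ 1.0000e-04, -0.0000e+00,  1.4278e+00]))
```

Run:
```python
from h import *
print(go([.43,0.30,.42],1.42))
```

```text
(array([-0.3247, -0.2134, -0.0153]), array([ 1.0000e-04, -0.0000e+00,  1.4278e+00]))
```

```bash
python3 -m inch '[0,0,0.18,-0.041,-0.027,-0.002,-0.2, 0,0,0.36,-0.082,-0.054,-0.004,-0.2, 0,0,0.54,-0.123,-0.081,-0.006,-0.2, 0,0,0.72,-0.164,-0.108,-0.008,-0.2, 0,0,0.9,-0.205,-0.135,-0.01,-0.2, 0,0,1.08,-0.246,-0.162,-0.012,-0.2, 0,0,1.26,-0.287,-0.189,-0.014,-0.2, 0,0,1.428,-0.325,-0.213,-0.015,-0.2]'
python3 -m inch '[0,0,0,0,0,0,-0.2, 0,0,0,0,0,0,-0.2]'
python3 - <<'E'
from h import *
cv2.imwrite("pics/w1.png",r.read_camera("wrist"))
for n,z in(("pan_rest",.0485),("scale",0),("key_top",.042),("ledge_top",.05),("tin_center",.067)):
    for d in r.landmark_of(n,"wrist")[:4]: print(n,np.round(d['pixel']),round(d['score'],2),np.round(at("wrist",d['pixel'],z),4))
print(go([.48,0.0,.42],1.42),r.tip_extent)
E
```

```text
clock: 1.9
tool_pos: [0.4313, 0.2988, 0.4202]
tool_rot: [3.141, -0.001, 1.414]
force: [0.3, 0.7, 0.1]
finger_gap: 0.6
grip_force: 0.0
clock: 2.15
tool_pos: [0.4302, 0.3003, 0.4197]
tool_rot: [-3.141, -0.0, 1.42]
force: [-0.1, 0.3, 0.0]
finger_gap: 0.599
grip_force: 0.0
key_top [ 62. 178.] 0.74 [0.2045 0.3197 0.042 ]
key_top [253. 134.] 0.57 [0.4342 0.3357 0.042 ]
(array([-0.2902,  0.0944, -0.0004]), array([-0.0002, -0.    ,  0.0016])) 0.1734
```

View pics/w1.png

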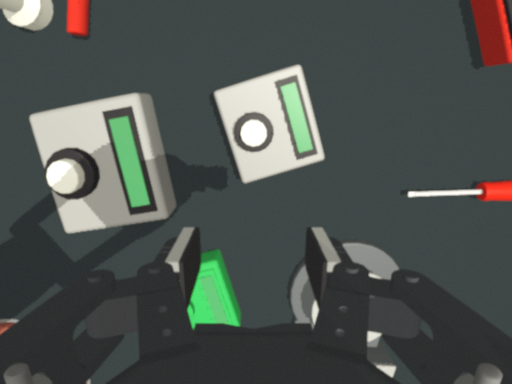

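```bash
python3 -m inch '[0,0,0,-0.06,0.02,0,-0.2, 0,0,0,-0.12,0.04,0,-0.2, 0,0,0,-0.18,0.06,0,-0.2, 0,0,0,-0.24,0.08,0,-0.2, 0,0,0,-0.3,0.1,0,-0.2, 0,0,0,-0.355,0.125,0,-0.2, 0,0,0,-0.355,0.125,0,-0.2, 0,0,0,-0.355,0.125,0,-0.2]'
python3 - <<'E'
from h import *
I=r.read_camera("wrist");cv2.imwrite("pics/w2.png",I)
for n,z in(("pan_rest",.0485),("scale",0),("ledge_top",.05),("tin_center",.067)):
    for f in (r.landmark_of,r.search_frame):
        for d in f(n,"wrist")[:4]: print(n,np.round(d['pixel']),round(d['score'],2),np.round(at("wrist",d['pixel'],z),4))
g=cv2.GaussianBlur(cv2.cvtColor(I,cv2.COLOR_BGR2GRAY),(3,3),0)
for c in cv2.findContours(cv2.Canny(g,40,100),cv2.RETR_LIST,cv2.CHAIN_APPROX_NONE)[0]:
    if len(c)>100: print(len(c),[np.round(v,1) for v in cv2.fitEllipse(c)])
E
```

```text
clock: 3.45
tool_pos: [0.5004, -0.0692, 0.4195]
tool_rot: [-3.141, -0.001, 1.42]
force: [-0.2, 0.1, 0.5]
finger_gap: 0.599
grip_force: 0.0
pan_rest [258.   5.] 0.69 [0.5289 0.0933 0.0485]
scale [259.  18.] 0.92 [0.531  0.0935 0.    ]
scale [246.  99.] 0.63 [0.5021 0.0054 0.    ]
ledge_top [246.  98.] 0.8 [0.5036 0.0052 0.05  ]
tin_center [254. 193.] 0.76 [ 0.4967 -0.0949  0.067 ]
tin_center [254. 194.] 0.62 [ 0.4965 -0.096   0.067 ]
137 [array([475.4, 385.2]), array([32.2, 60.7]), np.float64(57.5)]
107 [array([ 18.4, 374.1]), array([22. , 31.6]), np.float64(81.5)]
111 [array([393.2, 363.9]), array([12.7, 24.2]), np.float64(83.2)]
172 [array([310.9, 278.7]), array([ 8.9, 91.6]), np.float64(174.7)]
118 [array([326.1, 248.1]), array([15.4, 48.9]), np.float64(156.1)]
105 [array([327.3, 250.2]), array([15.2, 57.2]), np.float64(155.8)]
148 [array([231.5, 190.3]), array([30.7, 32.6]), np.float64(50.6)]
142 [array([199.4, 209. ]), array([16.5, 44.9]), np.float64(40.9)]
213 [array([251.8, 197.2]), array([74.2, 77.4]), np.float64(89.4)]
294 [array([249.7, 198.5]), array([73.7, 84.8]), np.float64(63.9)]
336 [array([253.6, 195.3]), array([90. , 94.7]), np.float64(128.7)]
241 [array([234.3, 158.9]), array([ 22.1, 107.5]), np.float64(86.5)]
334 [array([259.5,   2.5]), array([111.3, 117.5]), np.float64(4.5)]
231 [array([258.1,   4.5]), array([111.1, 131.1]), np.float64(30.4)]
2149 [array([242. , 148.1]), array([160.7, 264.6]), np.float64(10.7)]
348 [array([71.7, 35.7]), array([65.5, 97.8]), np.float64(71.4)]
226 [array([40.3, 16.6]), array([41.2, 45.5]), np.float64(128.8)]
```

View pics/w2.png

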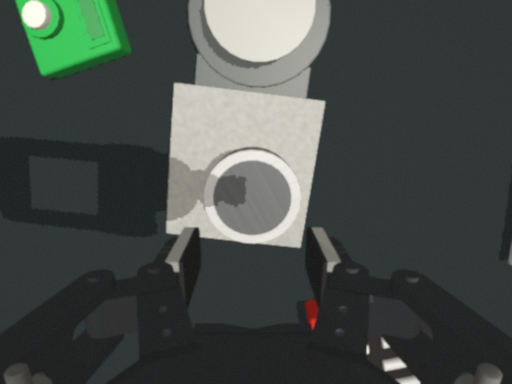

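Run:
```python
from h import *
w=lambda p,z:at("wrist",p,z)[:2]
C=[w(p,.05) for p in((174,83),(325,101),(302,247),(166,235))]
for i in range(4): print(C[i].round(4), np.linalg.norm(C[i]-C[i-1]).round(4))
c=np.mean(C,0); u=(C[0]+C[1]-C[2]-C[3]); u/=np.linalg.norm(u); v=C[1]-C[0]+C[2]-C[3]; print("ledge",c,"dir",u,np.arctan2(u[1],u[0]),np.arctan2(v[1],v[0])+np.pi/2)
print("pan from ledge",c+.171*u, "pan ell",w((259.5,2.5),.0485),w((258,5),.0485),"tin",w((253.6,195.3),.084),w((253,195.5),.084))
a,b=w((204,195),.084),w((301,195),.084);print("tin width",np.linalg.norm(a-b))
a,b=w((203,3),.0485),w((316,3),.0485);print("pan width",np.linalg.norm(a-b))
```

```text
[0.4313 0.0312] 0.1725
[ 0.5855 -0.0108] 0.1598
[ 0.543  -0.1743] 0.169
[ 0.3857 -0.1351] 0.1621
ledge [ 0.48637318 -0.07227018] dir [0.25823779 0.96608139] 1.3095986508673598 1.3160391645030582
pan from ledge [0.53053185 0.09292974] pan ell [0.53102324 0.09485068] [0.52919456 0.09273529] tin [ 0.4968332  -0.09223787] [ 0.49619665 -0.09235672]
tin width 0.09905796762638475
pan width 0.11321977937460458
```

Run:
```python
from h import *
print(go([.4821,-.1712,.229],1.39))
```

```text
(array([-0.104 , -0.003 ,  0.1908]), array([0.0002, 0.    , 0.031 ]))
```

```bash
python3 -m inch '[0,0,0.03,-0.052,-0.002,0.03,-0.2, 0,0,0.031,-0.104,-0.003,0.06,-0.2, 0,0,0.031,-0.104,-0.003,0.1,-0.2, 0,0,0.031,-0.104,-0.003,0.14,-0.2, 0,0,0.031,-0.104,-0.003,0.17,-0.2, 0,0,0.031,-0.104,-0.003,0.191,-0.2, 0,0,0.031,-0.104,-0.003,0.191,-0.2, 0,0,0.031,-0.104,-0.003,0.191,-0.2]'
python3 - <<'E'
from h import *
I=r.read_camera("wrist");cv2.imwrite("pics/w3.png",I)
print(pose()[0], go([.4821,-.1712,.229],1.39))
E
```

```text
clock: 4.9
tool_pos: [0.4825, -0.1721, 0.2296]
tool_rot: [3.14, 0.0, 1.389]
force: [1.0, -0.1, 0.1]
finger_gap: 0.602
grip_force: 0.0
[ 0.4827143  -0.17215803  0.23006758] (array([ 0.0008, -0.0008,  0.0011]), array([ 0.0025,  0.0008, -0.0009]))
```

View pics/w3.png

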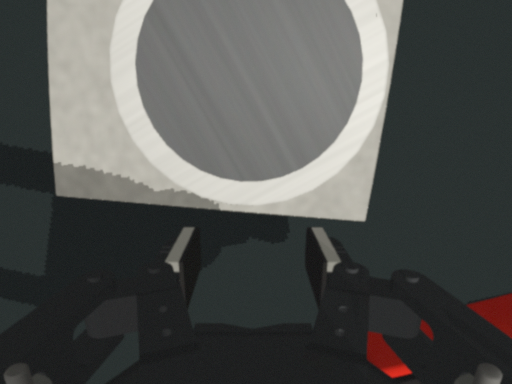

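```bash
python3 -m inch '[0,0,0,0.006,0,0,-0.2, 0,0,0,0.012,0,0,-0.2, 0,0,0,0.016,0,0,-0.2, 0,0,0,0.018,0,0,-0.2, 0,0,0,0.0195,0,0,-0.2, 0,0,0,0.021,0,0,-0.2, 0,0,0,0.0225,0,0,-0.2, 0,0,0,0.024,0,0,-0.2]'
python3 -m inch '[0,0,0,0.001,0,0,-0.2, 0,0,0,0.002,0,0,-0.2, 0,0,0,0.003,0,0,-0.2, 0,0,0,0.004,0,0,-0.2, 0,0,0,0.005,0,0,-0.2, 0,0,0,0.006,0,0,-0.2, 0,0,0,0.007,0,0,-0.2, 0,0,0,0.008,0,0,-0.2]'
python3 - <<'E'
from h import *
I=r.read_camera("wrist");cv2.imwrite("pics/w4.png",I)
for d in r.landmark_of("tin_center","top")[:2]: print(d)
E
```

```text
clock: 5.95
tool_pos: [0.4863, -0.1484, 0.2287]
tool_rot: [3.142, 0.001, 1.389]
force: [-0.5, -2.2, -0.3]
finger_gap: 0.605
grip_force: 1.1
clock: 6.95
tool_pos: [0.4878, -0.1403, 0.2287]
tool_rot: [3.142, 0.0, 1.389]
force: [0.6, -2.6, -0.4]
finger_gap: 0.601
grip_force: 1.2
{'pixel': [286.1, 188.6], 'score': 0.76}
```

View pics/w4.png

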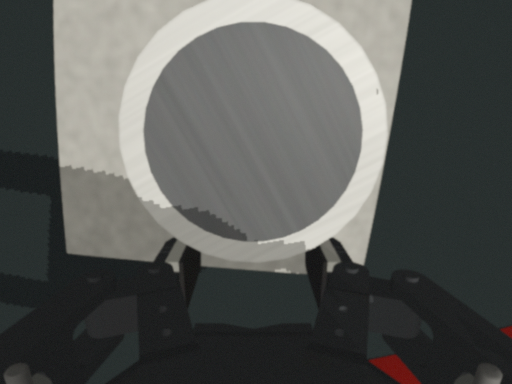

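```bash
cat >> h.py <<'E'
from scipy.optimize import least_squares
def circ(I,rad,z,xy0,tol=.006,mask=None):
    "fit a circle of radius rad at height z through Canny edge pixels near it"
    g=cv2.GaussianBlur(cv2.cvtColor(I,cv2.COLOR_BGR2GRAY),(3,3),0)
    ys,xs=np.nonzero(cv2.Canny(g,30,80)); ok=ys<240; c=r.get_calibration("wrist")
    K=np.array([[c['fx'],0,c['cx']],[0,c['fy'],c['cy']],[0,0,1.]])
    u=cv2.undistortPoints(np.c_[xs,ys][ok][:,None].astype(float),K,np.array([c['k1'],0,0,0,0.]))[:,0]
    R=np.array(c['R']);o=-R.T@np.array(c['t']); d=np.c_[u,np.ones(len(u))]@R
    P=(o+d*((z-o[2])/d[:,2])[:,None])[:,:2]; x=np.array(xy0,float)
    for t in(2*tol,tol,tol/2,tol/3):
        Q=P[abs(np.linalg.norm(P-x[:2],axis=1)-rad)<t]
        x=least_squares(lambda s:np.linalg.norm(Q-s,axis=1)-rad,x,loss='soft_l1',f_scale=.0007).x
    return x,len(Q)
E
python3 - <<'E'
from h import *
I=cv2.imread("pics/w4.png")
p,R=pose();t=at("wrist",(253,128),.084)
x,n=circ(I,.05,.084,t[:2]);print(t,x,n)
u=np.array([np.cos(1.389),np.sin(1.389)]);e=x-p[:2];print("rel along,across-left",e@u,e@[-u[1],u[0]])
pan=np.array([.5305,.0933]);g=pan-x;print("to go along, left",g@u,g@[-u[1],u[0]])
E
```

```text
[ 0.49727704 -0.08312848  0.084     ] [ 0.49642027 -0.08758785] 757
rel along,across-left 0.05336575197501302 0.0010005694179180246
to go along, left 0.18406840745484435 -0.0008142044796992366
```

```bash
python3 -m inch '[0,0,0,0.0015,0,0,-0.2, 0,0,0,0.0035,0,0,-0.2, 0,0,0,0.006,0,0,-0.2, 0,0,0,0.009,0,0,-0.2, 0,0,0,0.012,0,0,-0.2, 0,0,0,0.015,0,0,-0.2, 0,0,0,0.018,0,0,-0.2, 0,0,0,0.021,0,0,-0.2]' | grep -E 'pos|force'
python3 -m inch '[0,0,0,0.003,0,0,-0.2, 0,0,0,0.006,0,0,-0.2, 0,0,0,0.009,0,0,-0.2, 0,0,0,0.012,0,0,-0.2, 0,0,0,0.015,0,0,-0.2, 0,0,0,0.018,0,0,-0.2, 0,0,0,0.021,0,0,-0.2, 0,0,0,0.024,0,0,-0.2]' | grep -E 'pos|force'
python3 -m inch '[0,0,0,0.003,0,0,-0.2, 0,0,0,0.006,0,0,-0.2, 0,0,0,0.009,0,0,-0.2, 0,0,0,0.012,0,0,-0.2, 0,0,0,0.015,0,0,-0.2, 0,0,0,0.018,0,0,-0.2, 0,0,0,0.021,0,0,-0.2, 0,0,0,0.024,0,0,-0.2]' | grep -E 'pos|force'
python3 -m inch '[0,0,0,0.003,0,0,-0.2, 0,0,0,0.006,0,0,-0.2, 0,0,0,0.009,0,0,-0.2, 0,0,0,0.012,0,0,-0.2, 0,0,0,0.015,0,0,-0.2, 0,0,0,0.018,0,0,-0.2, 0,0,0,0.020,0,0,-0.2, 0,0,0,0.022,0,0,-0.2]' | grep -E 'pos|force'
python3 - <<'E'
from h import *
I=r.read_camera("wrist");cv2.imwrite("pics/w5.png",I)
p,R=pose();yaw=r.observe()['tool_rot'][2]
u=np.array([np.cos(yaw),np.sin(yaw)]);l=np.array([-u[1],u[0]])
x,n=circ(I,.05,.084,p[:2]+.0534*u+.001*l);e=x-p[:2];g=np.array([.5305,.0933])-x
print(x,n,"rel",e@u,e@l,"to go",g@u,g@l, yaw,r.observe()['clock'])
E
```

```text
tool_pos: [0.4915, -0.1195, 0.2287]
force: [-0.7, -2.4, -0.6]
grip_force: 1.2
tool_pos: [0.4959, -0.096, 0.2287]
force: [-0.6, -2.6, -0.7]
grip_force: 1.2
tool_pos: [0.5002, -0.0724, 0.2287]
force: [-0.2, -2.9, 0.3]
grip_force: 1.2
tool_pos: [0.5043, -0.0509, 0.2289]
force: [-0.2, -2.4, 0.5]
grip_force: 1.5
[0.51296803 0.00226858] 733 rel 0.05363249184851459 0.0010791507663353232 to go 0.09270111563250943 -0.0007701261184407216 1.3888408419028382 11.1
```

View pics/w5.png

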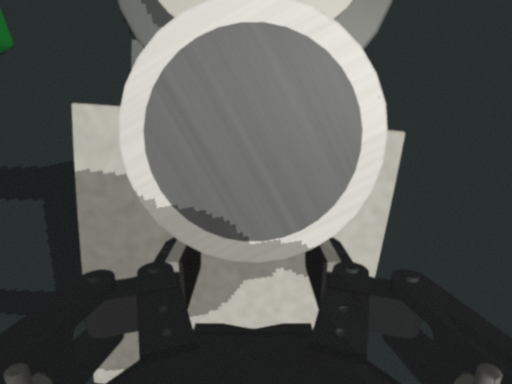

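```bash
python3 -m inch '[0,0,0,0.002,0,0,-0.2, 0,0,0,0.004,0,0,-0.2, 0,0,0,0.006,0,0,-0.2, 0,0,0,0.008,0,0,-0.2, 0,0,0,0.010,0,0,-0.2, 0,0,0,0.012,0,0,-0.2, 0,0,0,0.014,0,0,-0.2, 0,0,0,0.016,0,0,-0.2]' | grep -E 'pos|force'
python3 -m inch '[0,0,0,0.002,0,0,-0.2, 0,0,0,0.004,0,0,-0.2, 0,0,0,0.006,0,0,-0.2, 0,0,0,0.008,0,0,-0.2, 0,0,0,0.010,0,0,-0.2, 0,0,0,0.012,0,0,-0.2, 0,0,0,0.014,0,0,-0.2, 0,0,0,0.016,0,0,-0.2]' | grep -E 'pos|force'
python3 -m inch '[0,0,0,0.002,0,0,-0.2, 0,0,0,0.004,0,0,-0.2, 0,0,0,0.006,0,0,-0.2, 0,0,0,0.008,0,0,-0.2, 0,0,0,0.010,0,0,-0.2, 0,0,0,0.012,0,0,-0.2, 0,0,0,0.014,0,0,-0.2, 0,0,0,0.016,0,0,-0.2]' | grep -E 'pos|force'
python3 -m inch '[0,0,0,0.002,0,0,-0.2, 0,0,0,0.004,0,0,-0.2, 0,0,0,0.006,0,0,-0.2, 0,0,0,0.008,0,0,-0.2, 0,0,0,0.010,0,0,-0.2, 0,0,0,0.012,0,0,-0.2, 0,0,0,0.014,0,0,-0.2, 0,0,0,0.016,0,0,-0.2]' | grep -E 'pos|force'
python3 -m inch '[0,0,0,0.002,0,0,-0.2, 0,0,0,0.004,0,0,-0.2, 0,0,0,0.006,0,0,-0.2, 0,0,0,0.008,0,0,-0.2, 0,0,0,0.010,0,0,-0.2, 0,0,0,0.012,0,0,-0.2, 0,0,0,0.014,0,0,-0.2, 0,0,0,0.016,0,0,-0.2]' | grep -E 'pos|force'
python3 - <<'E'
from h import *
I=r.read_camera("wrist");cv2.imwrite("pics/w6.png",I)
p,R=pose();yaw=r.observe()['tool_rot'][2]
u=np.array([np.cos(yaw),np.sin(yaw)]);l=np.array([-u[1],u[0]])
x,n=circ(I,.05,.0825,p[:2]+.0534*u+.001*l);e=x-p[:2];g=np.array([.5305,.0933])-x
print(x,n,"rel",e@u,e@l,"to go",g@u,g@l, yaw,r.observe()['clock'])
E
```

```text
tool_pos: [0.5073, -0.0352, 0.229]
force: [-1.4, -5.6, 4.0]
grip_force: 2.7
tool_pos: [0.5099, -0.0193, 0.2286]
force: [-0.6, -4.7, 3.4]
grip_force: 2.8
tool_pos: [0.5127, -0.0034, 0.2284]
force: [-0.9, -3.2, 1.1]
grip_force: 2.0
tool_pos: [0.5159, 0.0121, 0.2288]
force: [-0.6, -2.6, -0.4]
grip_force: 1.5
tool_pos: [0.5187, 0.0278, 0.2288]
force: [-1.4, -4.1, 0.2]
grip_force: 1.8
[0.52716755 0.08050717] 822 rel 0.0531182512635895 0.0012390212003220902 to go 0.013184653485415384 -0.0009626893345173452 1.3888525158554683 16.15
```

View pics/w6.png

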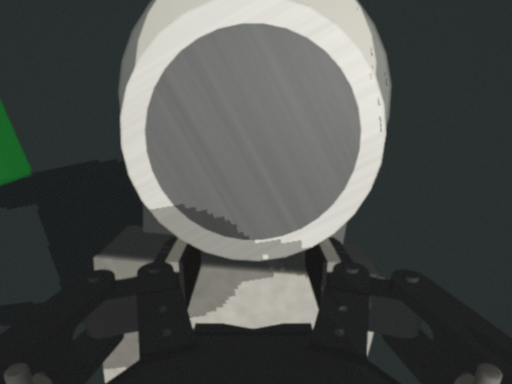

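```bash
python3 -m inch '[0,0,0,0.002,0,0,-0.2, 0,0,0,0.004,0,0,-0.2, 0,0,0,0.006,0,0,-0.2, 0,0,0,0.008,0,0,-0.2, 0,0,0,0.010,0.0005,0,-0.2, 0,0,0,0.012,0.0005,0,-0.2, 0,0,0,0.0135,0.001,0,-0.2, 0,0,0,0.015,0.001,0,-0.2]' | grep -E 'pos|force'
python3 -m inch '[0,0,0,0.0015,0,0,-0.2, 0,0,0,0.003,0,0,-0.2, 0,0,0,0.0045,0,0,-0.2, 0,0,0,0.006,0,0,-0.2, 0,0,0,0.007,0,0,-0.2]' | grep -E 'pos|force'
python3 - <<'E'
from h import *
I=r.read_camera("wrist");cv2.imwrite("pics/w7.png",I)
p,R=pose();yaw=r.observe()['tool_rot'][2]
u=np.array([np.cos(yaw),np.sin(yaw)]);l=np.array([-u[1],u[0]])
x,n=circ(I,.05,.0825,p[:2]+.0534*u+.001*l);e=x-p[:2];g=np.array([.5305,.0933])-x
print(x,n,"rel",e@u,e@l,"to go",g@u,g@l, yaw,r.observe()['clock'])
q,n=circ(I,.056,.0485,x-.01*u,.004);g=q-[.5305,.0933];print("pan now",q,n,g@u,g@l)
E
```

```text
tool_pos: [0.5224, 0.0424, 0.2288]
force: [-1.9, -4.5, 1.5]
grip_force: 2.2
tool_pos: [0.5237, 0.0493, 0.2288]
force: [0.1, -4.0, 2.8]
grip_force: 2.3
[0.53232628 0.10222585] 743 rel 0.053549918786191635 0.0011101692679370897 to go -0.009108965313382416 0.000181304040450464 1.3888772765987225 17.825
pan now [0.53079316 0.09390177] 281 0.0006448745919520039 -0.0001794552162991887
```

View pics/w7.png

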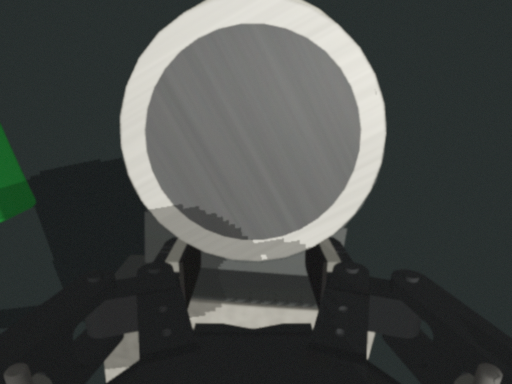

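```bash
python3 -m inch '[0,0,0,0.001,0,0,-0.2, 0,0,0,0.002,0,0,-0.2, 0,0,0,0.003,0,0,-0.2]' | grep -E 'pos|force'
python3 -m inch '[0,0,0,-0.002,0,0,-0.2, 0,0,0,-0.004,0,0,-0.2, 0,0,0,-0.006,0,0,-0.2, 0,0,0,-0.008,0,0,-0.2, 0,0,0,-0.010,0,0,-0.2, 0,0,0,-0.012,0,0,-0.2, 0,0,0,-0.014,0,0,-0.2, 0,0,0,-0.016,0,0,-0.2]' | grep -E 'pos|force'
python3 -m inch '[0,0,0,-0.002,0,0,-0.2, 0,0,0,-0.004,0,0,-0.2, 0,0,0,-0.006,0,0,-0.2, 0,0,0,-0.008,0,0,-0.2, 0,0,0,-0.012,0,0,-0.2, 0,0,0,-0.02,0,0,-0.2, 0,0,0,-0.03,0,0,-0.2, 0,0,0,-0.04,0,0,-0.2]' | grep -E 'pos|force'
python3 -m inch '[0,0,0,-0.01,0,-0.03,-0.2, 0,0,0,-0.02,0,-0.08,-0.2, 0,0,0,-0.02,0,-0.13,-0.2, 0,0,0,-0.02,0,-0.16,-0.2, 0,0,0,-0.02,0,-0.16,-0.2, 0,0,0,-0.02,0,-0.16,-0.2]'
python3 - <<'E'
from h import *
I=r.read_camera("wrist");cv2.imwrite("pics/w8.png",I)
p,R=pose();yaw=r.observe()['tool_rot'][2]
u=np.array([np.cos(yaw),np.sin(yaw)]);l=np.array([-u[1],u[0]]);P=np.array([.5305,.0933])
for nm,rad,z in(("tin",.05,.0825),("pan",.056,.0485),("foot",.08,.014)):
    q,n=circ(I,rad,z,P,.005);g=q-P;print(nm,q,n,g@u,g@l)
for d in r.landmark_of("tin_center","wrist")[:1]+r.landmark_of("pan_rest","wrist")[:1]: print(d)
E
```

```text
tool_pos: [0.5242, 0.0522, 0.2288]
force: [-1.9, -4.9, 3.6]
grip_force: 2.4
tool_pos: [0.5211, 0.0365, 0.2284]
force: [-0.1, 0.5, -0.1]
grip_force: 0.0
tool_pos: [0.5139, -0.0037, 0.2287]
force: [0.7, -0.0, 0.8]
grip_force: 0.0
clock: 20.95
tool_pos: [0.5098, -0.0228, 0.3874]
tool_rot: [-3.139, 0.0, 1.388]
force: [-0.9, 0.2, -0.3]
finger_gap: 0.601
grip_force: 0.0
tin [0.52885604 0.08941024] 342 -0.004123366406452959 0.0009114207691565582
pan [0.52986305 0.09507538] 341 0.0016304590815016467 0.0009483014828476603
foot [0.5295587  0.09432644] 349 0.0008387517200299329 0.0011118058046380732
{'pixel': [254.8, 51.0], 'score': 0.71}
```

View pics/w8.png

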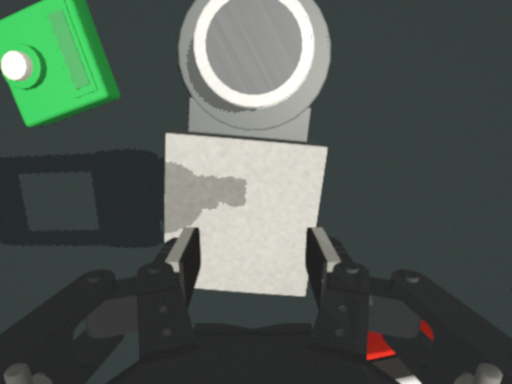

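```bash
python3 -m inch '[0,0,0,0,0,0.05,-0.2, 0,0,0,0.005,0,0.1,-0.2, 0,0,0,0.02,0,0.14,-0.2, 0,0,0,0.02,0,0.1595,-0.2, 0,0,0,0.022,0,0.1595,-0.2, 0,0,0,0.03,0,0.1595,-0.2, 0,0,0,0.042,0,0.1595,-0.2, 0,0,0,0.048,0,0.1595,-0.2]' | grep -E 'pos|force'
python3 - <<'E'
from h import *
print(go([.5251,.0571,.2288],1.3888))
E
```

```text
tool_pos: [0.5198, 0.0255, 0.2304]
force: [0.1, 0.0, -0.2]
grip_force: 0.0
(array([ 0.032 , -0.0005,  0.0016]), array([ 0.0023, -0.0004,  0.0007]))
```

```bash
python3 -m inch '[0,0,0,0.003,0,0,-0.2, 0,0,0,0.006,0,0,-0.2, 0,0,0,0.0075,0,0,-0.2, 0,0,0,0.009,0,0,-0.2, 0,0,0,0.0105,0,0,-0.2, 0,0,0,0.012,0,0,-0.2, 0,0,0,0.0135,0,0,-0.2, 0,0,0,0.015,0,0,-0.2]' | grep -E 'pos|force'
python3 -m inch '[0,0,0,0.0015,0,0,-0.2, 0,0,0,0.003,0,0,-0.2, 0,0,0,0.0045,0,0,-0.2, 0,0,0,0.006,0,0,-0.2, 0,0,0,0.0075,0,0,-0.2, 0,0,0,0.009,0,0,-0.2, 0,0,0,0.0105,0,0,-0.2, 0,0,0,0.012,0,0,-0.2]' | grep -E 'pos|force'
python3 - <<'E'
from h import *
print(go([.5251,.0571,.2288],1.3888),pose()[0])
E
```

```text
tool_pos: [0.5218, 0.0393, 0.2292]
force: [0.2, -2.1, 0.6]
grip_force: 0.5
tool_pos: [0.524, 0.0512, 0.2292]
force: [-0.9, -2.5, 0.5]
grip_force: 1.5
(array([ 0.006 , -0.    ,  0.0004]), array([-0.    ,  0.0001, -0.0002])) [0.52402918 0.05119519 0.22922595]
```

Run:
```python
from h import *
F=[]
for i in range(6): r.read_camera("top"); s=r.observe();F.append(list(s['force'])+[s['grip_force']])
print(np.round(F,1),np.mean(F,0))
```

```text
[[-0.6 -2.8  1.2  1.5]
 [-1.3 -2.7  1.1  1.5]
 [-0.9 -3.5  1.8  1.5]
 [-0.9 -3.1  1.2  1.5]
 [-0.9 -2.7  1.4  1.5]
 [-0.8 -3.9  1.1  1.5]] [-0.89957171 -3.12409678  1.29580823  1.48883637]
```

```bash
python3 -m inch '[0,0,0,-0.002,0,0,-0.2, 0,0,0,-0.004,0,0,-0.2, 0,0,0,-0.006,0,0,-0.2, 0,0,0,-0.008,0,0,-0.2, 0,0,0,-0.010,0,0,-0.2, 0,0,0,-0.012,0,0,-0.2, 0,0,0,-0.014,0,0,-0.2, 0,0,0,-0.016,0,0,-0.2]' | grep -E 'pos|force'
python3 -m inch '[0,0,0,-0.003,0,0,-0.2, 0,0,0,-0.008,0,0,-0.2, 0,0,0,-0.02,0,0,-0.2, 0,0,0,-0.04,0,-0.03,-0.2, 0,0,0,-0.05,0,-0.08,-0.2, 0,0,0,-0.06,0,-0.12,-0.2, 0,0,0,-0.06,0,-0.16,-0.2, 0,0,0,-0.06,0,-0.16,-0.2]' | grep -E 'pos|force'
python3 -m inch '[0,0,0,0,0,0,-0.2, 0,0,0,0,0,0,-0.2]' |grep pos
python3 - <<'E'
from h import *
I=r.read_camera("wrist");cv2.imwrite("pics/w9.png",I)
p,R=pose();yaw=r.observe()['tool_rot'][2]
u=np.array([np.cos(yaw),np.sin(yaw)]);l=np.array([-u[1],u[0]]);P=np.array([.53,.094])
for nm,rad,z in(("tin",.05,.0825),("pan",.056,.0485),("foot",.08,.014)):
    q,n=circ(I,rad,z,P,.005);g=q-P;print(nm,q,n,g@u,g@l)
print(r.observe()['clock'])
cv2.imwrite("pics/w9c.png",cv2.resize(I[0:200,130:390],None,fx=3,fy=3,interpolation=cv2.INTER_CUBIC))
E
```

```text
tool_pos: [0.5211, 0.0354, 0.2292]
force: [0.7, 0.0, -0.6]
grip_force: 0.0
tool_pos: [0.5115, -0.0246, 0.3938]
force: [0.5, -0.7, 0.2]
grip_force: 0.0
tool_pos: [0.5095, -0.0236, 0.3872]
tin [0.53032596 0.09274308] 282 -0.0011771645359016857 -0.0005480672328156607
pan [0.53104989 0.09440684] 283 0.0005901454563508825 -0.0009589155129782028
foot [0.53057353 0.09391117] 370 1.643771801368378e-05 -0.0005801399130655907
26.7
```

View pics/w9c.png

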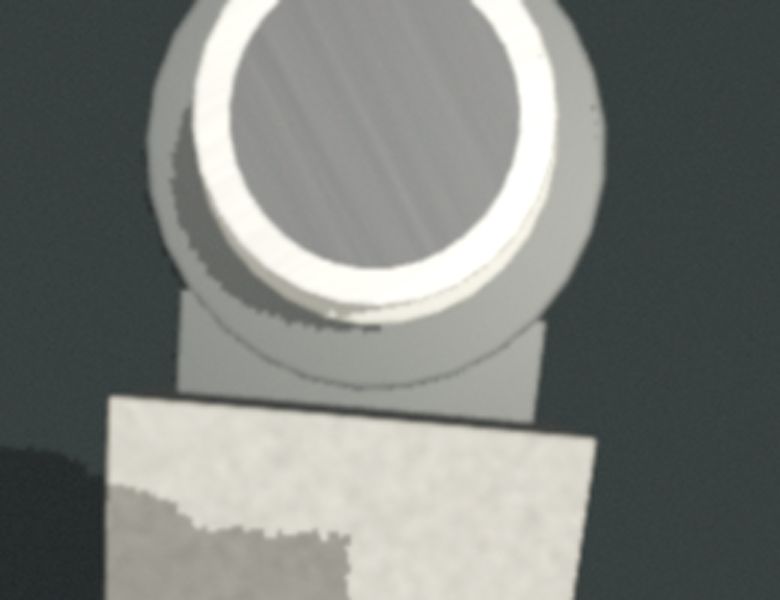

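```bash
python3 -m inch '[0,0,0,0.04,0,0,1, 0,0,0,0.08,0,0,1, 0,0,0,0.08,0,0,1, 0,0,0,0.08,0,0,1]' | grep -E 'pos|force'
python3 - <<'E'
from h import *
I=r.read_camera("wrist")
p,R=pose();yaw=r.observe()['tool_rot'][2]
u=np.array([np.cos(yaw),np.sin(yaw)]);l=np.array([-u[1],u[0]]);P=np.array([.53,.094])
for nm,rad,z in(("tin",.05,.0825),("pan",.056,.0485),("foot",.08,.014)):
    q,n=circ(I,rad,z,P,.005);g=q-P;print(nm,q,n,g@u,g@l)
print(r.observe()['clock'],go([.434,.30,.387],1.388))
E
```

```text
tool_pos: [0.5244, 0.055, 0.3882]
force: [0.1, 0.0, -0.8]
grip_force: 0.0
tin [0.530573   0.09331885] 359 -0.0005660783032269885 -0.000686909473897498
pan [0.5297549  0.08944026] 330 -0.004528696838119903 -0.0005849500935614885
foot [0.5307763  0.09219629] 370 -0.0016332399295180464 -0.0010902011510147388
27.25 (array([ 0.2249, -0.1334,  0.0014]), array([-0.0016,  0.0008,  0.0006]))
```

```bash
python3 -m inch '[0,0,0,0.04,-0.025,0,1, 0,0,0,0.08,-0.05,0,1, 0,0,0,0.12,-0.075,0,1, 0,0,0,0.16,-0.1,0,1, 0,0,0,0.2,-0.12,0,1, 0,0,0,0.225,-0.133,0,1, 0,0,0,0.225,-0.133,0,1, 0,0,0,0.225,-0.133,0,1]' | grep -E 'pos|force|gap'
python3 - <<'E'
from h import *
I=r.read_camera("wrist")
for n in(r.landmark_of("key_top","wrist")+r.search_frame("key_top","wrist")): print(n['pixel'],round(n['score'],2),at("wrist",n['pixel'],.044))
q,n=circ(I,.014,.044,[.434,.336],.004);print(q,n,go([q[0],q[1],.24],1.388))
cv2.imwrite("pics/k.png",cv2.resize(I[30:230,150:410],None,fx=3,fy=3))
E
```

```text
tool_pos: [0.435, 0.2995, 0.3889]
force: [-0.6, 0.3, 0.1]
finger_gap: -0.005
grip_force: 0.0
[245.9, 135.2] 0.66 [0.43399184 0.33617896 0.044     ]
[40.4, 189.3] 0.65 [0.20345497 0.32196193 0.044     ]
[46.2, 190.5] 0.97 [0.20968621 0.31942989 0.044     ]
[244.4, 133.4] 0.74 [0.43285471 0.33821124 0.044     ]
[0.43495275 0.33610581] 109 (array([ 0.0362, -0.0069,  0.1491]), array([ 0.    ,  0.0004, -0.0011]))
```

View pics/k.png

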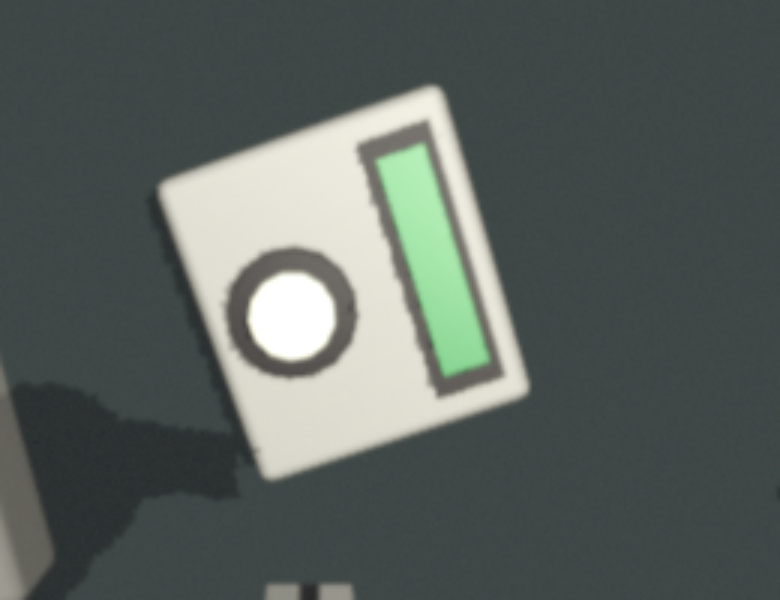

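```bash
python3 -m inch '[0,0,0,0.02,-0.003,0.04,1, 0,0,0,0.036,-0.006,0.08,1, 0,0,0,0.036,-0.006,0.12,1, 0,0,0,0.036,-0.006,0.149,1, 0,0,0,0.036,-0.006,0.152,1, 0,0,0,0.036,-0.006,0.155,1, 0,0,0,0.036,-0.006,0.158,1, 0,0,0,0.036,-0.006,0.158,1]' | grep -E 'pos|force|gap'
python3 -m inch '[0,0,0,0,0,0.002,1, 0,0,0,0,0,0.004,1, 0,0,0,0,0,0.006,1, 0,0,0,0,0,0.008,1]' | grep -E 'pos|force|gap'
python3 -m inch '[0,0,0,0,0,0.001,1, 0,0,0,0,0,0.002,1, 0,0,0,0,0,0.003,1]' | grep -E 'pos|force|gap'
```

```text
tool_pos: [0.4357, 0.3372, 0.2323]
force: [0.4, -0.7, 0.2]
finger_gap: -0.001
grip_force: 0.0
tool_pos: [0.436, 0.3374, 0.2252]
force: [-3.9, -2.8, 19.5]
finger_gap: -0.004
grip_force: 9.8
tool_pos: [0.4363, 0.3377, 0.225]
force: [-8.3, -6.2, 31.6]
finger_gap: -0.0
grip_force: 15.7
```

```bash
python3 -m inch '[0,0,0,0,0,-0.002,1, 0,0,0,0,0,-0.002,1]' | grep -E 'pos|force:'
python3 -m inch '[0,0,0,0,0,-0.002,1, 0,0,0,0,0,-0.002,1]' | grep -E 'pos|force:'
python3 -m inch '[0,0,0,0,0,-0.0015,1, 0,0,0,0,0,-0.0015,1]' | grep -E 'pos|force:'
python3 -m inch '[0,0,0,0,0,-0.0015,1, 0,0,0,0,0,-0.0015,1]' | grep -E 'pos|force:'
python3 -m inch '[0,0,0,0,0,-0.0015,1, 0,0,0,0,0,-0.0015,1]' | grep -E 'pos|force:'
python3 -m inch '[0,0,0,0,0,-0.0015,1, 0,0,0,0,0,-0.0015,1]' | grep -E 'pos|force:'
```

```text
tool_pos: [0.436, 0.3375, 0.2252]
force: [-4.6, -2.1, 17.4]
grip_force: 8.7
tool_pos: [0.4358, 0.3373, 0.2254]
force: [-0.7, -0.9, 6.5]
grip_force: 3.8
tool_pos: [0.4358, 0.3373, 0.2263]
force: [0.7, 1.1, 3.8]
grip_force: 2.2
tool_pos: [0.4358, 0.3372, 0.2276]
force: [2.4, 0.7, 3.6]
grip_force: 1.8
tool_pos: [0.4352, 0.337, 0.2287]
force: [1.3, 1.4, 3.4]
grip_force: 1.5
tool_pos: [0.4349, 0.3368, 0.2299]
force: [1.0, 0.6, 1.7]
grip_force: 1.1
```

```bash
python3 -m inch '[0,0,0,0,0,-0.003,1, 0,0,0,0,0,-0.02,1, 0,0,0,0,0,-0.05,1, 0,0,0,0,0,-0.09,1, 0,0,0,0,0,-0.12,1, 0,0,0,0,0,-0.12,1, 0,0,0,0,0,-0.12,1, 0,0,0,0,0,-0.12,1]' | grep -E 'clock|pos|force'
python3 - <<'E'
from h import *
r.read_camera("top")
for n in("tin_center","scale"): print(n,[(d['pixel'],at("top",d['pixel'],.0655 if n[0]=='t' else 0)) for d in r.landmark_of(n,"top")[:1]])
print(r.finish_job())
E
```

```text
clock: 32.78
tool_pos: [0.4345, 0.3365, 0.3482]
force: [-0.9, -0.2, 0.9]
grip_force: 0.0
tin_center [([219.4, 178.3], array([0.528431  , 0.09264122, 0.0655    ]))]
scale [([221.0, 184.6], array([0.524436  , 0.09383376, 0.        ]))]
the job is handed in; nothing more can be done
None
```

I handed the job in at about 33 s. By wrist camera the tin stood free on the pan within about 1–2 mm of centre. The terminal's key was pressed to its stop and let go; its spring-back showed in the force readings. The judge's verdict was not shown.

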